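# Open the sample jar

### The arm

A 6-joint arm with a two-finger parallel gripper is mounted at the origin on the work surface. World frame = base frame: x ahead of the robot, y to its left, z up, the work surface at z = 0. Lengths are in m, angles in rad, forces in N, time in s.
With the tool pointing down it reaches from about 0.35 to 0.775 m from the base axis. Payload 5.5 kg.
Tool frame: the origin (TCP) lies midway between the tips of the shut fingers; the grasp point (between the pads) lies 19 mm behind it; z points along the fingers, y is the line along which they close (so a half turn about z gives the same grasp; the last joint's range is limited). The gripper opens to 85 mm and grips with 20 to 120 N. Pads are 22 mm wide; open, the fingers measure 114 mm over their backs; the gripper's body (76 mm by 85 mm) begins 54 mm behind the grasp point. The pads swing forward as they close: fully open they stand 13 mm farther back than shut.
Start: joints at [-1.261, 0.313, 0.046, 1.304, 0, 1.431], TCP at [0.25, -0.518, 0.231] pointing down, gripper open.
Joint ranges: [-2.76, 2.76], [-0.86, 1.69], [-1.03, 1.26], [-2.2, 2.34], [-1.47, 1.5], [-3.14, 3.14]. Speed limits (rad/s): [2.57, 2.57, 3.14, 3.14, 3.14, 3.14].

### API

Orientations are given as a unit quaternion [w, x, y, z].
In Python, from workcell import telemetry, imaging, env gives the robot as it stands. The module is installed in compiled form; this text tells all that it offers.
- The arm moves only by the tool step_arm, never from a script. Its argument "moves" is a list of rows, each a list of 3 entries, a list of its own where there are three numbers: the shift along the tool's x, y, z in mm, then the turn, a rotation vector about the tool's x, y, z in rad, then the finger opening in mm, from 0 to 85.4. A call has 1 to 8 rows; each row is the pose to reach, as a shift and turn from the pose commanded when the call began, along the tool's axes at that moment; what a row does not reach only later rows make up. A row lasts 1/12 s, in which the tool goes at most 41.7 mm and 7.16 degrees, less where a joint would pass 70% of its speed; a pose out of reach is approached as far as the arm can. A call with a gripper value outside its range is refused whole. The fingers move at their own pace and stop on an object; "grip_force" is the grip in N (left out, the last holds). Time passes only in rows, so rows that repeat a pose let the fingers close. It gives the time, the measured TCP pose, the force, the opening and the grip force at its end, in the units of the state.
- telemetry.get_state(): the state, without advancing time (a new reading comes with each control period).
- imaging.read_camera(name): name is "scene" or "top"; returns the picture (420x560x3 uint8, red, green, blue); there is no depth.
- imaging.camera_params(name): a dict with "camera_matrix" (3x3 intrinsics, pixels), "D" ([k1, k2, p1, p2, k3] as OpenCV has them; the pictures are not rectified), "pose" (4x4, takes a point from camera to world coordinates). Camera axes: x right, y up, looking along -z (the intrinsics and any distortion apply to the point x, -y, -z); pixel columns grow to the right and rows downward; lengths in m; the calibration is good to about 2 mm. A picture is of the moment at which its call begins. camera_params takes no time and is no camera call.
- env.hand_in(): hands the job in; it is judged then, once.
The state is a dict: "clock": time; "joint_pos": joint angles; "qvel": joint speeds; "tau": joint torques, N m; "tcp_pos": TCP position; "orientation": TCP orientation; "wrist_force": force on the tool from outside, world axes, zero at the start; "ft_torque": the same for the moment, N m; "finger_gap": finger opening in m; "grip_force": force on a finger pad.
Only numpy, scipy, OpenCV 4.12 (cv2) and the standard library are available. Lean on these libraries where they do the work, as an engineer would, in place of code of your own. Each camera call takes 0.05 s, during which the arm holds its last target. There are 200 camera calls.

### The job

Open the wider of the two lidded steel jars: lift its lid off by the knob and set it down gently, knob up, flat inside the empty white tray. Do not drop the lid; leave the jar standing where it is, and leave the narrower jar closed.

Things in the scene. Friction and masses are not known exactly. Their poses are not given: they have to be found in the camera images.
- wide_jar_knob (a point): Centre of the black knob grip (upright cylinder, 28 mm diameter, 26 mm tall) on the loose lid of the wide steel jar. Grip stands on a 16 mm neck, 12 mm tall; lid plate 126 mm across, 4 mm thick, its top 25 mm below this point; under it a plug 106 mm across, 8 mm deep, sits in the jar with 4 mm play. The lid's underside, on which it stands when set down, is 37 mm below this point. 0.15 kg. z: up.
- wide_jar: The wide, low steel jar, loose, standing on the bench: 120 mm outer diameter, 80 mm tall, wall 3 mm, about 0.55 kg. Origin at the centre of its underside, z up. With the lid on, the knob's grip centre is 109 mm above this origin.
- narrow_jar_knob (a point): Centre of the knob's grip on the loose lid of the other steel jar, the narrow one (84 mm diameter, 100 mm tall), to be left closed. Same knob; lid plate 90 mm in diameter; this point is 129 mm above the bench and the knob's top 142 mm above it.
- tray_in (a point): Centre of the inner floor of the square white plastic tray, fixed to the bench and empty: 190 mm outside, 182 mm inside, floor 4 mm thick, rim 16 mm above the bench. x, y along its sides, z up. The tray, the two jars and an open glass beaker 105 mm tall stand in a row along the bench in any order, neighbours' centres about 0.22 m apart.
There are look-alikes about, which are no part of the job. Leave any red look-alike of the part that bears wide_jar_knob alone.

How it is judged:
On the way:
1. the lid is lifted clear of the wide jar (z of wide_jar_knob in the frame of wide_jar above 0.121 m), for 0.1 s.
At the end, for the whole second after the job is handed in: The wide jar's lid rests knob up on the tray's floor (knob within 45 mm of the tray's centre, grip centre 33 to 41 mm above its floor, tilt under 10 degrees); the wide jar stands upright, and it and the narrow jar's lid are within 30 mm of their starts (horizontal distance between wide_jar_knob and tray_in below 0.045 m and z of wide_jar_knob in the frame of tray_in between 0.033 and 0.041 m and angle between each of wide_jar_knob, wide_jar's own z axis and vertical below 0.17 rad and linear speed of wide_jar_lid below 0.02 m/s and distance of each of wide_jar, narrow_jar_knob from where it was at the start of the episode below 0.03 m); the robot touches nothing.
It fails at once if the lid is dropped (falls faster than 0.6 m/s, about 18 mm of free fall, with no finger on it) (linear speed of wide_jar_lid above 0.6 m/s and contact force between the fingers and wide_jar_lid below 0.05 N).
It fails at once if the narrow jar's lid is moved more than 30 mm (distance of narrow_jar_knob from where it was at the start of the episode above 0.03 m).
It fails at once if the wide jar is tipped over or pushed more than 50 mm (angle between wide_jar's own z axis and vertical above 0.5 rad or distance of wide_jar from where it was at the start of the episode above 0.05 m).
It also fails if it takes over 51 s, if anything falls off the work surface, if the arm or the gripper's body presses on something with over 40 N, if the wrist force passes 120 N, or if a joint passes its speed limit or range.

## Working session

There is one attempt and no reset: what is moved stays moved. The work goes in short steps, Python scripts to look and compute and a tool call to move; the robot and the scene stay as the last step left them, time stands still between calls to the robot, and variables do not carry over. Pictures are saved under pics/ and viewed, at most 10 in all, crops included, and the job is handed in when it is done.

Besides the shell and the picture viewer there is one more tool, called after ">>>" as name(argument=value, ...) on one line, values as JSON. step_arm: Moves the arm, as the interface text tells. Its arguments: {"type":"object","properties":{"moves":{"type":"array"},"grip_force":{"type":"number"}},"required":["moves"]}

```bash
mkdir -p pics; cat > h.py <<'E'
import numpy as np, cv2
from workcell import telemetry, imaging, env
def snap(n,f):
    im=imaging.read_camera(n); cv2.imwrite('pics/'+f,im[:,:,::-1]); return im
def ray(n,uv):
    p=imaging.camera_params(n); T=np.array(p['pose'])
    q=cv2.undistortPoints(np.array([[uv]],float),np.array(p['camera_matrix']),np.array(p['D'],float))[0,0]
    return T[:3,3],T[:3,:3]@np.array([q[0],-q[1],-1])
def at(n,uv,z):
    o,d=ray(n,uv); return o+d*(z-o[2])/d[2]
E
python3 - <<'E'
from h import *
snap('top','t0.png');snap('scene','s0.png')
for n in('top','scene'):print(np.round(imaging.camera_params(n)['pose'],3))
s=telemetry.get_state();print(s['tcp_pos'],s['orientation'],s['clock'])
E
```

```text
[[ 0.018  0.994 -0.108  0.385]
 [-1.     0.018  0.002  0.014]
 [ 0.004  0.108  0.994  0.891]
 [ 0.     0.     0.     1.   ]]
[[-0.823 -0.331  0.462  0.958]
 [ 0.569 -0.485  0.664  0.698]
 [ 0.004  0.809  0.588  0.728]
 [ 0.     0.     0.     1.   ]]
[ 0.24983869 -0.51735703  0.23048756] [-8.43766681e-04  9.74813788e-01  2.23018741e-01 -9.26562667e-05] 0.1
```

View pics/t0.png

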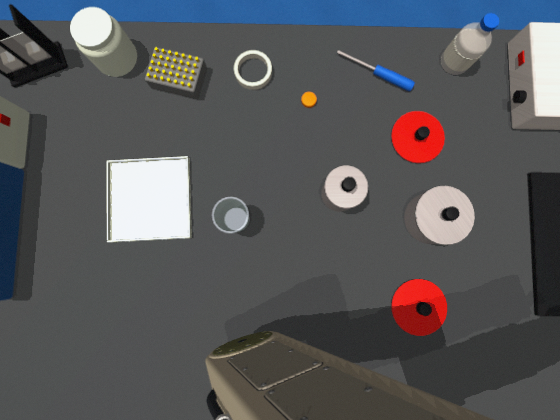

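View pics/s0.png

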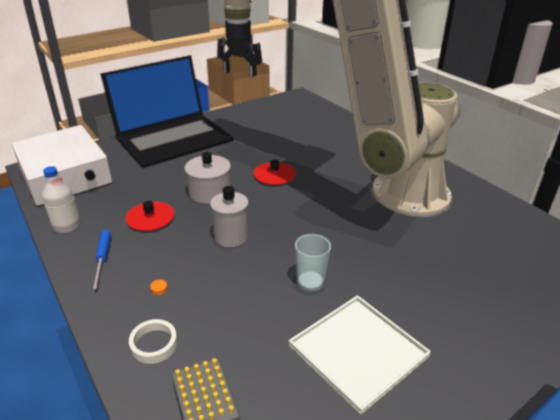

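The top view shows the wide jar's lid at about (445,215) with its knob at (451,214), the narrow jar at (347,187), the beaker at (231,215), and the tray centre at (149,199). There are red decoy lids at (418,137) and (419,307).

```bash
python3 - <<'E'
from h import *
a=cv2.imread('pics/t0.png')[165:265,395:495];b=cv2.imread('pics/s0.png')[140:240,180:280]
cv2.imwrite('pics/c0.png',np.hstack([cv2.resize(x,(400,400),interpolation=cv2.INTER_CUBIC) for x in(a,b)]))
print('knob',at('top',(451,214),.115),'lid',at('top',(444.5,215.5),.084))
print('narrow',at('top',(346.5,187.5),.104))
print('tray corners',[at('top',p,.016).round(3) for p in((107,158),(189,157),(190,240),(109,242))])
print('tray s',[at('scene',p,.016).round(3) for p in((358,298),(429,351),(363,405),(290,346))])
print('knob s',at('scene',(207.5,159),.109))
from scipy.spatial.transform import Rotation as R
q=telemetry.get_state()['orientation'];print(R.from_quat([*q[1:],q[0]]).as_matrix().round(3))
E
```

```text
knob [ 0.46915097 -0.33022624  0.115     ] lid [ 0.46906391 -0.32999985  0.084     ]
narrow [ 0.5217084  -0.11871266  0.104     ]
tray corners [array([0.596, 0.424, 0.016]), array([0.602, 0.233, 0.016]), array([0.41 , 0.222, 0.016]), array([0.402, 0.406, 0.016])]
tray s [array([0.421, 0.231, 0.016]), array([0.405, 0.411, 0.016]), array([0.584, 0.422, 0.016]), array([0.612, 0.251, 0.016])]
knob s [ 0.47309872 -0.32287708  0.109     ]
[[ 0.901  0.435 -0.001]
 [ 0.435 -0.901  0.002]
 [ 0.    -0.002 -1.   ]]
```

View pics/c0.png

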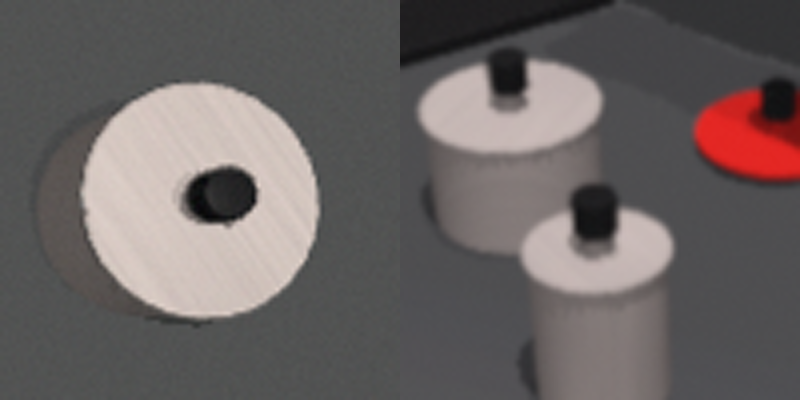

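The enlarged crop puts the knob's top at (452.7,213.2) and the lid centre at (445.2,215.2) in the top view. In the scene view the knob's mid-point is about (206.8,158).

```bash
python3 - <<'E'
from h import *
print(at('top',(452.4,212.9),.122),at('top',(444.9,214.9),.084),at('scene',(206.4,157.4),.109),at('scene',(207.2,166.4),.084))
E
```

```text
[ 0.47067923 -0.33004053  0.122     ] [ 0.47035708 -0.33088778  0.084     ] [ 0.47136436 -0.33256058  0.109     ] [ 0.47383006 -0.32742749  0.084     ]
```

>>> step_arm(moves=[[[35, -9, 0], [0, 0, -0.12], 85], [[75, -19, 0], [0, 0, -0.24], 85], [[115, -30, 5], [0, 0, -0.36], 85], [[155, -41, 10], [0, 0, -0.48], 85], [[195, -51, 15], [0, 0, -0.6], 85], [[235, -62, 20], [0, 0, -0.72], 85], [[265, -70, 20], [0, 0, -0.84], 85], [[280, -73, 20], [0, 0, -0.96], 85]], grip_force=40)

```text
clock: 0.77
tcp_pos: [0.4724, -0.3269, 0.2104]
orientation: [-0.001, 0.759, 0.652, 0.0]
wrist_force: [-0.6, -0.4, -0.4]
finger_gap: 0.0852
grip_force: 0.0
```

>>> step_arm(moves=[[[-4, -1, 20], [0, 0, -0.1], 85], [[-4, -1, 50], [0, 0, -0.15], 85], [[-4, -1, 80], [0, 0, -0.15], 85], [[-4, -1, 98], [0, 0, -0.15], 85], [[-4, -1, 98], [0, 0, -0.15], 85], [[-4, -1, 98], [0, 0, -0.15], 85]])

```text
clock: 1.27
tcp_pos: [0.4679, -0.3333, 0.1122]
orientation: [-0.002, 0.711, 0.703, -0.0]
wrist_force: [0.4, -0.2, 0.3]
finger_gap: 0.0851
grip_force: 0.0
```

```bash
python3 - <<'E'
from h import *
a=snap('top','t1.png')[150:270,380:500,::-1];b=snap('scene','s1.png')[100:220,150:270,::-1]
cv2.imwrite('pics/c1.png',np.hstack([cv2.resize(x,(400,400),interpolation=cv2.INTER_CUBIC) for x in(a,b)]))
s=telemetry.get_state();print(s['tcp_pos'],s['orientation'],s['joint_pos'])
E
```

```text
[ 0.4694107  -0.33484135  0.1146369 ] [9.32143200e-04 7.11020684e-01 7.03170475e-01 2.20315204e-05] [-7.58797139e-01  3.73934071e-01 -1.59976552e-01  1.03502096e+00
 -1.58899197e-05  8.23101107e-01]
```

View pics/c1.png

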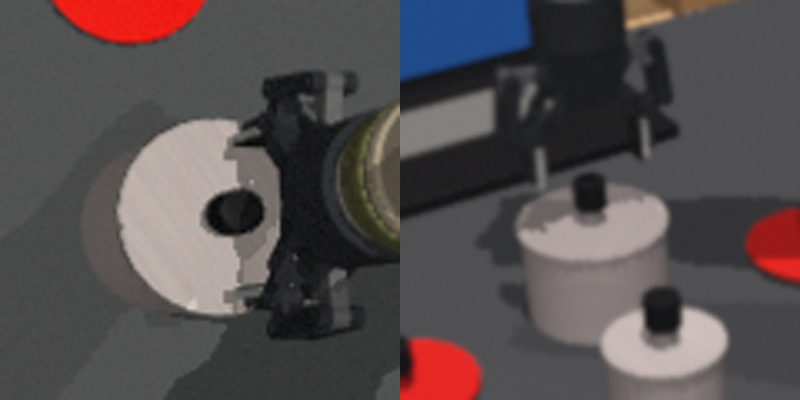

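The gripper is straddling the knob from above. In the top crop the knob is at about (236,212), with light fingertips near (232,150) and (232,297). I'll zoom in to check the centring along x.

```bash
python3 - <<'E'
from h import *
a=cv2.imread('pics/t1.png')[180:250,430:490];b=cv2.imread('pics/s1.png')[135:175,180:240]
cv2.imwrite('pics/c2.png',np.hstack([cv2.resize(a,(480,560),interpolation=cv2.INTER_CUBIC)]))
def pj(n,P):
    p=imaging.camera_params(n);T=np.linalg.inv(np.array(p['pose']));c=T[:3,:3]@np.array(P)+T[:3,3];K=np.array(p['camera_matrix'])
    return cv2.projectPoints(np.array([[c[0],-c[1],-c[2]]]),np.zeros(3),np.zeros(3),K,np.array(p['D'],float))[0].ravel()
for n,o,k in(('top',(430,180),8),):
  for P in((.471,-.331,.122),(.5115,-.331,.126),(.4265,-.331,.126),(.471,-.331,.084)):print(n,P,((pj(n,P)+.5-o)*k).round(0))
E
```

```text
top (0.471, -0.331, 0.122) [187. 266.]
top (0.5115, -0.331, 0.126) [189. 105.]
top (0.4265, -0.331, 0.126) [199. 442.]
top (0.471, -0.331, 0.084) [124. 281.]
```

View pics/c2.png

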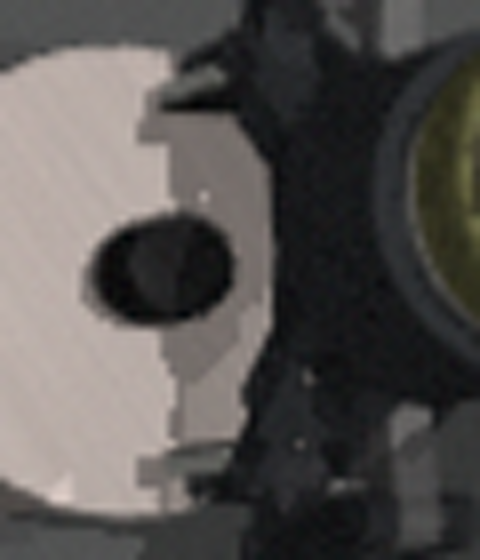

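The zoom shows the fingers at y≈105 and 445 in the crop. That matches the projections of a centred gripper, with the knob at (188,266), so I'll descend and grip.

>>> step_arm(moves=[[[1, 1, 12], [0, 0, 0], 85], [[1, 1, 23], [0, 0, 0], 85], [[1, 1, 23], [0, 0, 0], 50], [[1, 1, 23], [0, 0, 0], 15], [[1, 1, 23], [0, 0, 0], 10], [[1, 1, 23], [0, 0, 0], 10], [[1, 1, 23], [0, 0, 0], 10], [[1, 1, 23], [0, 0, 0], 10]], grip_force=50)

```text
clock: 2.03
tcp_pos: [0.4703, -0.3337, 0.0913]
orientation: [0.001, 0.711, 0.703, 0.0]
wrist_force: [-0.4, 0.7, 3.6]
finger_gap: 0.027
grip_force: 49.1
```

>>> step_arm(moves=[[[0, 0, 0], [0, 0, 0], 10], [[0, 0, 0], [0, 0, 0], 10], [[0, 0, 0], [0, 0, 0], 10]])

```text
clock: 2.28
tcp_pos: [0.4704, -0.3337, 0.0913]
orientation: [0.001, 0.711, 0.703, 0.0]
wrist_force: [0.9, 0.8, 5.5]
finger_gap: 0.0268
grip_force: 49.2
```

>>> step_arm(moves=[[[0, 0, -4], [0, 0, 0], 10], [[0, 0, -10], [0, 0, 0], 10], [[0, 0, -18], [0, 0, 0], 10], [[0, 0, -30], [0, 0, 0], 10], [[0, 0, -50], [0, 0, 0], 10], [[0, 0, -75], [0, 0, 0], 10], [[0, 0, -100], [0, 0, 0], 10], [[0, 0, -120], [0, 0, 0], 10]])

```text
clock: 2.95
tcp_pos: [0.4697, -0.3332, 0.2126]
orientation: [0.0, 0.711, 0.703, -0.0]
wrist_force: [0.4, -0.5, -1.6]
finger_gap: 0.0269
grip_force: 49.5
```

>>> step_arm(moves=[[[0, 0, -10], [0, 0, 0], 10], [[0, 0, -10], [0, 0, 0], 10], [[0, 0, -10], [0, 0, 0], 10]])

```text
clock: 3.2
tcp_pos: [0.4698, -0.3332, 0.2202]
orientation: [0.0, 0.711, 0.703, -0.0]
wrist_force: [-0.4, 0.3, -2.3]
finger_gap: 0.0267
grip_force: 49.5
```

```bash
python3 - <<'E'
from h import *
snap('scene','s2.png')
b=cv2.imread('pics/t0.png')[145:255,95:205];cv2.imwrite('pics/c3.png',cv2.resize(b,(550,550),interpolation=cv2.INTER_CUBIC))
E
```

```text
(no output)
```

View pics/s2.png

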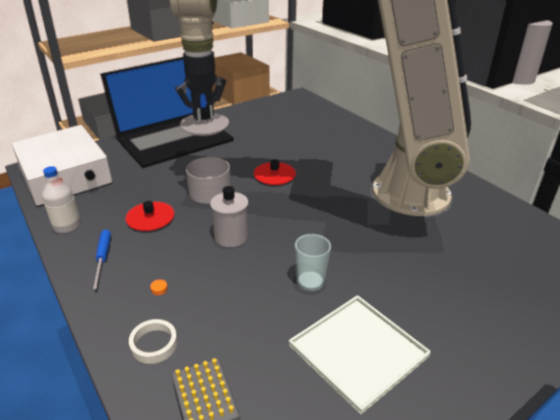

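View pics/c3.png

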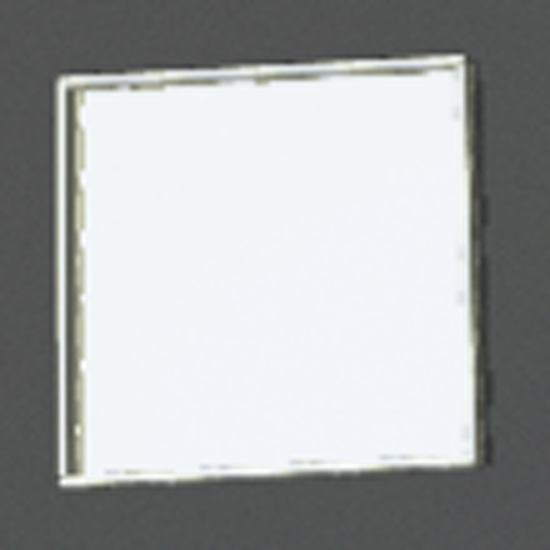

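The lid is off and hanging level. The jar is still in place at (209,182), and the tray's centre comes out at about (0.503, 0.324).

>>> step_arm(moves=[[[8, 0, 0], [0, 0, 0], 10], [[24, 1, 0], [0, 0, 0], 10], [[48, 2, 0], [0, 0, 0], 10], [[76, 3, 0], [0, 0, 0], 10], [[106, 4, 0], [0, 0, 0], 10], [[136, 5, 0], [0, 0, 0], 10], [[166, 6, 0], [0, 0, 0], 10], [[196, 8, 0], [0, 0, 0], 10]], grip_force=70)

```text
clock: 3.92
tcp_pos: [0.4786, -0.1342, 0.2193]
orientation: [-0.001, 0.711, 0.703, -0.0]
wrist_force: [0.2, 0.5, -1.5]
finger_gap: 0.0266
grip_force: 68.8
```

>>> step_arm(moves=[[[30, 1, 0], [0, 0, 0], 10], [[60, 2, 0], [0, 0, 0], 10], [[90, 3, 0], [0, 0, 0], 10], [[120, 4, 0], [0, 0, 0], 10], [[150, 5, 0], [0, 0, 0], 10], [[180, 6, 0], [0, 0, 0], 10], [[210, 8, 0], [0, 0, 0], 10], [[240, 9, 0], [0, 0, 0], 10]])

```text
clock: 4.58
tcp_pos: [0.4898, 0.1052, 0.2194]
orientation: [-0.001, 0.711, 0.704, -0.001]
wrist_force: [0.1, 0.8, -1.7]
finger_gap: 0.0261
grip_force: 68.8
```

>>> step_arm(moves=[[[30, 1, 0], [0, 0, 0], 10], [[60, 2, 0], [0, 0, 0], 10], [[90, 3, 0], [0, 0, 0], 10], [[120, 4, 0], [0, 0, 0], 10], [[150, 5, 0], [0, 0, 0], 10], [[178, 6, 0], [0, 0, 0], 10], [[201, 8, 0], [0, 0, 0], 10], [[215, 9, 0], [0, 0, 0], 10]])

```text
clock: 5.25
tcp_pos: [0.501, 0.3204, 0.2191]
orientation: [-0.001, 0.71, 0.704, -0.001]
wrist_force: [0.3, 0.2, -1.1]
finger_gap: 0.0261
grip_force: 68.9
```

>>> step_arm(moves=[[[6, 0, 0], [0, 0, 0], 10], [[6, 0, 0], [0, 0, 0], 10], [[6, 0, 0], [0, 0, 0], 10]])

```text
clock: 5.5
tcp_pos: [0.5023, 0.323, 0.2198]
orientation: [0.0, 0.711, 0.703, -0.001]
wrist_force: [-0.8, 0.1, -0.9]
finger_gap: 0.0262
grip_force: 68.9
```

>>> step_arm(moves=[[[0, 0, 15], [0, 0, 0], 10], [[0, 0, 45], [0, 0, 0], 10], [[0, 0, 75], [0, 0, 0], 10], [[0, 0, 105], [0, 0, 0], 10], [[0, 0, 135], [0, 0, 0], 10], [[0, 0, 160], [0, 0, 0], 10], [[0, 0, 176], [0, 0, 0], 10], [[0, 0, 186], [0, 0, 0], 10]])

```text
clock: 6.17
tcp_pos: [0.5016, 0.3211, 0.0319]
orientation: [-0.0, 0.712, 0.702, -0.002]
wrist_force: [-1.0, 0.2, -2.3]
finger_gap: 0.026
grip_force: 69.0
```

>>> step_arm(moves=[[[0, 0, 3], [0, 0, 0], 10], [[0, 0, 6], [0, 0, 0], 10], [[0, 0, 8], [0, 0, 0], 10], [[0, 0, 8], [0, 0, 0], 10], [[0, 0, 8], [0, 0, 0], 10]])

```text
clock: 6.58
tcp_pos: [0.5038, 0.3238, 0.0274]
orientation: [0.0, 0.711, 0.703, 0.001]
wrist_force: [0.5, 1.1, -0.2]
finger_gap: 0.0262
grip_force: 69.0
```

>>> step_arm(moves=[[[0, 0, 1], [0, 0, 0], 10], [[0, 0, 2], [0, 0, 0], 10], [[0, 0, 3], [0, 0, 0], 10], [[0, 0, 3], [0, 0, 0], 10], [[0, 0, 3], [0, 0, 0], 10]])

```text
clock: 7.0
tcp_pos: [0.5032, 0.3237, 0.0234]
orientation: [0.0, 0.711, 0.703, 0.0]
wrist_force: [0.4, 0.8, -1.2]
finger_gap: 0.0263
grip_force: 69.8
```

>>> step_arm(moves=[[[0, 0, 1], [0, 0, 0], 10], [[0, 0, 1], [0, 0, 0], 10], [[0, 0, 1], [0, 0, 0], 10]])

```text
clock: 7.25
tcp_pos: [0.5032, 0.3237, 0.0234]
orientation: [0.0, 0.711, 0.703, 0.0]
wrist_force: [-1.7, -0.5, 6.1]
finger_gap: 0.0261
grip_force: 70.2
```

>>> step_arm(moves=[[[0, 0, 1], [0, 0, 0], 10], [[0, 0, 1], [0, 0, 0], 10], [[0, 0, 1], [0, 0, 0], 10]])

```text
clock: 7.5
tcp_pos: [0.5032, 0.3237, 0.0233]
orientation: [0.0, 0.711, 0.703, 0.001]
wrist_force: [-4.6, -2.9, 12.2]
finger_gap: 0.0261
grip_force: 70.8
```

>>> step_arm(moves=[[[0, 0, -1.5], [0, 0, 0], 10], [[0, 0, -1.5], [0, 0, 0], 26], [[0, 0, -1.5], [0, 0, 0], 32], [[0, 0, -1.5], [0, 0, 0], 45], [[0, 0, -1.5], [0, 0, 0], 65], [[0, 0, -1.5], [0, 0, 0], 85], [[0, 0, -1.5], [0, 0, 0], 85], [[0, 0, -1.5], [0, 0, 0], 85]], grip_force=20)

```text
clock: 8.17
tcp_pos: [0.503, 0.3235, 0.0226]
orientation: [0.0, 0.711, 0.703, -0.0]
wrist_force: [-0.5, 0.0, -0.5]
finger_gap: 0.085
grip_force: 0.0
```

>>> step_arm(moves=[[[0, 0, 0], [0, 0, 0], 85], [[0, 0, 0], [0, 0, 0], 85], [[0, 0, 0], [0, 0, 0], 85]])

```text
clock: 8.42
tcp_pos: [0.503, 0.3235, 0.0227]
orientation: [0.0, 0.711, 0.703, -0.0]
wrist_force: [0.2, 0.5, -0.1]
finger_gap: 0.0847
grip_force: 0.0
```

>>> step_arm(moves=[[[0, 0, -5], [0, 0, 0], 85], [[0, 0, -20], [0, 0, 0], 85], [[0, 0, -45], [0, 0, 0], 85], [[0, 0, -75], [0, 0, 0], 85], [[0, 0, -110], [0, 0, 0], 85], [[0, 0, -150], [0, 0, 0], 85], [[0, 0, -180], [0, 0, 0], 85], [[0, 0, -200], [0, 0, 0], 85]])

```text
clock: 9.08
tcp_pos: [0.504, 0.3241, 0.2275]
orientation: [0.001, 0.711, 0.703, 0.003]
wrist_force: [0.5, -0.3, 0.2]
finger_gap: 0.085
grip_force: 0.0
```

>>> step_arm(moves=[[[0, 0, 0], [0, 0, 0], 85], [[0, 0, 0], [0, 0, 0], 85], [[0, 0, 0], [0, 0, 0], 85]])

```text
clock: 9.33
tcp_pos: [0.5027, 0.3233, 0.2222]
orientation: [-0.0, 0.711, 0.703, -0.0]
wrist_force: [-0.7, -0.3, -0.4]
finger_gap: 0.085
grip_force: 0.0
```

```bash
python3 - <<'E'
from h import *
snap('scene','s3.png')
E
```

```text
(no output)
```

View pics/s3.png

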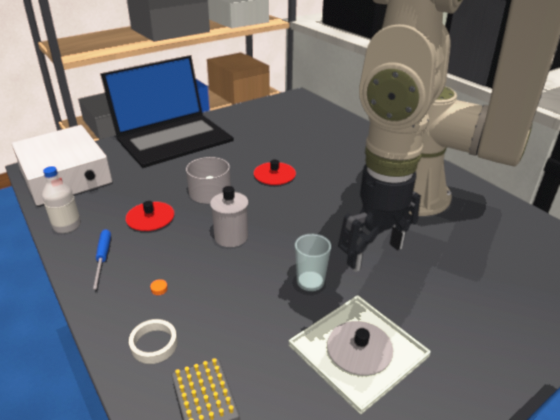

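The lid lies flat and knob up at (360,347), centred in the tray. Both jars are where they started and the gripper is clear.

```bash
python3 -c "
from workcell import env
print(env.hand_in())"
```

```text
the job is handed in; nothing more can be done
None
```

The wide jar's lid is off and resting flat, knob up, near the centre of the white tray; both jars look unmoved, the narrow one is still closed, and the job was handed in at about 9.4 s of the 51 s limit, with no verdict returned.

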